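# Hold the extractor's run control on its third click

## Task

Lift the run key off its two-pronged hook and put its stem down into the round socket in the top of the grey control box. With the key, press the sprung plunger in the socket down past its first two clicks to the third, and hold it there: it springs back if let go, so finish while still gripping the key and pressing. Leave the tape measure, screw jar and battery pack where they are.

Things in the scene. Friction and masses are not known exactly. Their poses are not given: they have to be found in the camera images.
- key_grip (a point): Centre of the run key's square upright black grip, 28 x 28 mm, 46 mm tall. Below the grip: a round steel collar 44 mm wide, 8 mm thick (its top, 23 mm under this point, is a shoulder that fingertips can press down on), then a round steel stem. Loose, about 0.15 kg. z up along the key, x and y square to the grip's sides. It hangs by the collar on the hook, grip standing free above
- key_tip (a point): Centre of the lower end of the run key's round steel stem, which is 12 mm thick and 90 mm long below the collar; 121 mm below the grip's centre. z points up along the key. The stem hangs between the hook's prongs; lift straight up 100 mm before carrying sideways, and it is clear of them any way
- hook (a point): Where the key's collar rests: mid-way between the hook's two prongs, level with their tops, 125 mm above the bench. The prongs are level steel rods 8 mm thick, 18 mm apart, with tips turned up 9 mm; the post behind them is no taller than the prongs' tops
- hook_stand: Steel hook stand fixed to the bench, base 100 x 80 mm; origin on the bench by the post, z up, the prongs run towards -x; the hook point lies 30 mm towards -x. Stand and control box may change places, one at the robot's left, one at its right
- control_box: Grey control box fixed to the bench, 110 (x) x 90 (y) x 85 mm tall, aluminium top plate; origin at the centre of its underside, z up. On the front (-x) face a small steel pointer in an upright slot sinks with the plunger past four lines 10 mm apart: rest, first, second and third click (the longest line)
- socket_mouth (a point): Centre of the socket's round mouth in the top of the control box, 85 mm above the bench. The bore is upright, 27 mm across; the flat top of the black plunger stands 25 mm below the mouth when at rest. z points up
- run_plunger (a joint): How far the plunger is pressed, m: 0 at rest, clicks at 0.010, 0.020, 0.030, end stop 0.034; the humps between lie at 0.005, 0.015, 0.025. Beyond 0.0275 it is on the third click; pressing right to the stop counts too. The spring pushes back with 7 N at rest, 11 N at the stop, each hump adds up to 4 N: up to about 15 N is needed. Released, it returns to 0 over all clicks
- tape_measure: Bystander: yellow and black tape measure, 41 x 89 x 65 mm, origin at the centre of its underside
- screw_jar: Bystander: clear jar of screws with a red lid, 61 mm across, 85 mm tall, origin at the centre of its underside
- battery_pack: Bystander: black power-tool battery, 113 x 76 x 60 mm, origin at the centre of its underside

How it is judged:
By the outcome, as a careful person would: the job done as asked, in the order asked, and still so for the second after the job is handed in, while the arm keeps its last pose, push and grip.
It also fails if it takes over 42 s, if anything falls off the work surface, if the arm or the gripper's body presses on something with over 40 N, if the wrist force passes 120 N, or if a joint passes its speed limit or range.

## Robot

A 6-joint arm with a two-finger parallel gripper is mounted at the origin on a cart in front of the work surface, level with it; the furniture and walls round the work are solid. World frame = base frame: x ahead of the robot, y to its left, z up, the work surface at z = 0. Lengths are in m, angles in degrees, forces in N, time in s.
With the tool pointing down it reaches from about 0.35 to 0.875 m from the base axis. Payload 4.2 kg.
Tool frame: the origin (TCP) lies on the front face of the gripper's body, between the roots of the fingers; the fingertips stand finger_overhang ahead of it and the grasp point (between the pads) lies 51 mm ahead of it (finger_overhang is the distance from the TCP to the fingertips, in m); z points along the fingers, y is the line along which they close (so a half turn about z gives the same grasp; the last joint's range is limited). The gripper opens to 87 mm and grips with 3 to 60 N. Pads are 19 mm wide; open, the fingers measure 117 mm over their backs; the gripper's body (75 mm by 190 mm) begins 51 mm behind the grasp point.
Start: joints at [84.889, 22.042, 0.453, 0, -68.411, -14.817], TCP at [0.213, 0.588, 0.292] pointing down, gripper open.
Joint ranges: [-179.83, 179.83], [-69.29, 118.12], [-61.27, 80.66], [-181.25, 117.63], [-171.15, -9.14], [-177.46, 177.46]. Speed limits (degrees/s): [159.86, 159.86, 180, 180, 180, 180].

## Interface

Orientations are given as a 3x3 rotation matrix whose columns are the frame's x, y, z axes.
In Python, from station import sense, capture, camera_model, finish_job, finger_overhang gives the robot as it stands. The module is installed in compiled form; this text tells all that it offers.
- The arm moves only by the tool jog_arm, never from a script. Its argument "rows" is a list that holds one entry, the list of rows, each a list of 4 numbers: the shift along the tool's x, y, z in m, then the turn about the tool's z in rad. A call has 1 to 20 rows; each row shifts and turns the commanded pose from where the row before left it, along the tool's axes as they then stand; what a row does not reach is not made up. A row lasts 1/8 s, in which the tool goes at most 62.5 mm and 10.7 degrees, less where a joint would pass 70% of its speed; a pose out of reach is approached as far as the arm can. A call is refused whole if a number of a shift passes 0.0625 or a number of a turn 0.188, either way. A call with a gripper value outside its range is refused whole. "claw" is the opening, from 0 (shut) to 1 (fully open), set as the call begins (left out, the last holds). The fingers move at their own pace and stop on an object; the grip force is fixed at half the most. Time passes only in rows, so rows that do not move let the fingers close. It gives the time, the measured TCP pose, the force, the opening and the grip force at its end, in the units of the state.
- sense(): the state, without advancing time (a new reading comes with each control period).
- capture(name): name is "scene" or "side" or "wrist"; returns the picture (400x640x3 uint8, red, green, blue); there is no depth.
- camera_model(name): a dict with "fovy" (degrees; the focal length in pixels is half the picture's height over the tangent of half this angle, whatever the lens; pixels are square), "cx", "cy" (the principal point, pixels), "eye" and "rotation" of the camera in the world. Camera axes: x right, y down, z forward; pixel columns grow to the right and rows downward; lengths in m; the calibration is good to about 2 mm. A picture is of the moment at which its call begins: read the wrist's pose just before it. camera_model takes no time and is no camera call; for the wrist camera it gives the pose at the moment of the call.
- finish_job(): hands the job in; it is judged then, once.
The state is a dict: "time_s": time; "joints": joint angles; "joint_velocities": joint speeds; "effort": joint torques, N m; "tcp_pos": TCP position; "ee_rot": TCP orientation; "wrist_force": force on the tool from outside, world axes, zero at the start; "moment": the same for the moment, N m; "gripper_width": opening from 0.0 (shut) to 1.0 (fully open); "gripper_force": force on a finger pad.
Only numpy, scipy, OpenCV 4.12 (cv2) and the standard library are available. Lean on these libraries where they do the work, as an engineer would, in place of code of your own. Each camera call takes 0.05 s, during which the arm holds its last target. There are 200 camera calls.

## Working session

There is one attempt and no reset: what is moved stays moved. The work goes in short steps, Python scripts to look and compute and a tool call to move; the robot and the scene stay as the last step left them, time stands still between calls to the robot, and variables do not carry over. Pictures are saved under pics/ and viewed, at most 10 in all, crops included, and the job is handed in when it is done.

Besides the shell and the picture viewer there is one more tool, called after "Request:" as a command line: name --argument value ..., lists and objects as JSON in quotes. jog_arm: Moves the arm, as the interface text tells. Its arguments: {"type":"object","properties":{"rows":{"type":"array"},"claw":{"type":"number"}},"required":["rows"]}

```bash
mkdir -p pics; python3 - <<'E'
from station import *
import cv2,numpy as np
s=sense();print(s);print(finger_overhang if not callable(finger_overhang) else finger_overhang())
for n in("scene","side"):
    print(n,camera_model(n));cv2.imwrite(f"pics/{n}0.png",capture(n)[:,:,::-1])
E
```

```text
{'time_s': 0.0, 'joints': array([ 8.48885506e+01,  2.20905272e+01,  3.80680444e-01, -2.80974568e-02,
       -6.84094868e+01, -1.48168576e+01]), 'joint_velocities': array([-0.00506927,  0.04554402,  0.01832107,  0.04891836, -0.0328223 ,
        0.00029665]), 'effort': array([-8.99235511e-04, -3.90668428e+01,  1.87406391e+01,  4.21988457e+00,
        1.10093740e-02, -1.86560987e-04]), 'tcp_pos': array([0.21285168, 0.58717312, 0.29117035]), 'ee_rot': array([[ 9.40058195e-01, -3.41013462e-01, -6.39729005e-04],
       [-3.41014050e-01, -9.40055999e-01, -2.03381226e-03],
       [ 9.21762707e-05,  2.13005846e-03, -9.99997727e-01]]), 'wrist_force': array([ 0.11867646, -0.27310041, -0.13986274]), 'moment': array([-0.00364375,  0.04257992,  0.0074378 ]), 'gripper_force': 0.0, 'gripper_width': 0.9991946353006177}
0.0697
scene {'fovy': 42.26239425640452, 'cx': 323.54635311742913, 'cy': 198.16602448628572, 'eye': array([-0.27132521, -0.80722522,  0.97372566]), 'rotation': array([[ 6.57817781e-01, -4.50277050e-01,  6.03760173e-01],
       [-7.53176892e-01, -3.92650626e-01,  5.27778414e-01],
       [-5.79697389e-04, -8.01920236e-01, -5.97430833e-01]])}
side {'fovy': 56.628000741132425, 'cx': 318.1286679013405, 'cy': 199.23316280521095, 'eye': array([ 0.68828148, -0.43970877,  0.87992015]), 'rotation': array([[ 0.97654837,  0.18707739, -0.10656142],
       [ 0.21526581, -0.85699384,  0.46821169],
       [-0.00373066, -0.48017039, -0.8771673 ]])}
```

View pics/scene0.png

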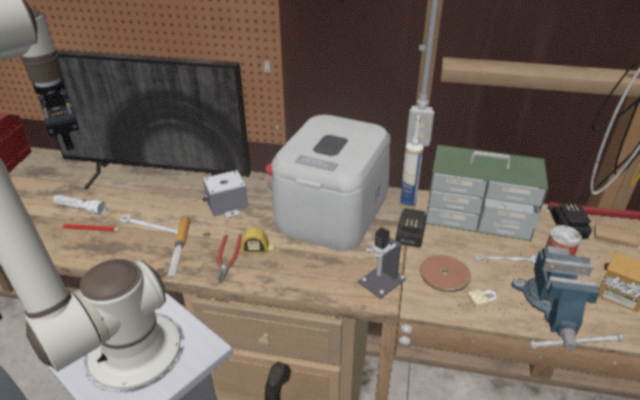

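View pics/side0.png

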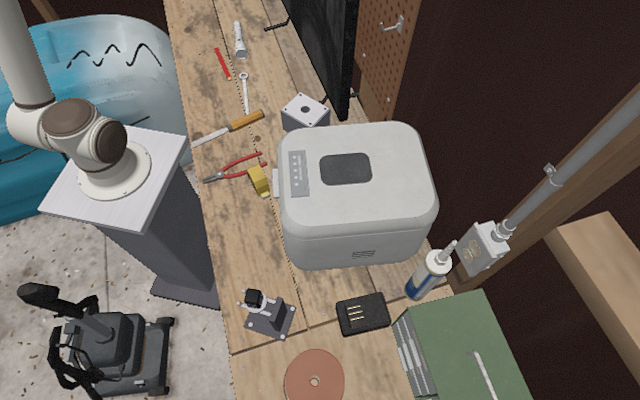

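The scene view shows the key on its hook at about (381,240) and the box at (226,192). The side view shows the grip at (254,297) and the socket at (305,110). A large white bin stands between them. Next I'll enlarge these four spots.

```bash
cat > h.py <<'E'
import numpy as np,cv2
from station import *
def ray(c,p):
    f=200/np.tan(np.radians(c["fovy"]/2)); d=c["rotation"]@np.array([(p[0]-c["cx"])/f,(p[1]-c["cy"])/f,1]); return np.array(c["eye"]),d/np.linalg.norm(d)
def tri(obs):
    A=0;b=0
    for c,p in obs:
        e,d=ray(c,p);M=np.eye(3)-np.outer(d,d);A=A+M;b=b+M@e
    x=np.linalg.solve(A,b); return x,[np.linalg.norm((np.eye(3)-np.outer(ray(c,p)[1],ray(c,p)[1]))@(x-ray(c,p)[0])) for c,p in obs]
def atz(c,p,z):
    e,d=ray(c,p);return e+d*(z-e[2])/d[2]
def proj(c,X):
    f=200/np.tan(np.radians(c["fovy"]/2)); q=np.array(c["rotation"]).T@(np.array(X)-c["eye"]);return np.array([c["cx"]+f*q[0]/q[2],c["cy"]+f*q[1]/q[2]])
def crop(im,x,y,w,h,k): 
    return cv2.resize(im[y:y+h,x:x+w],None,fx=k,fy=k,interpolation=cv2.INTER_CUBIC)
E
python3 - <<'E'
from h import *
a=cv2.imread("pics/scene0.png");b=cv2.imread("pics/side0.png")
m=np.vstack([np.hstack([crop(a,350,220,66,50,6),crop(b,230,280,67,50,6)[:,:402]]),np.hstack([crop(a,195,165,66,50,6),crop(b,272,88,67,50,6)])])
cv2.imwrite("pics/m1.png",m[:600,:800])
s,d=camera_model("scene"),camera_model("side")
print("grip",tri([(s,(381,237)),(d,(254,296))]))
print("sock",atz(d,(305,110),.085))
print("bin top corners",[tri([(s,p),(d,q)]) for p,q in (((276,157),(283,213)),((388,130),(415,130)))])
E
```

```text
grip (array([ 0.52569738, -0.29156945,  0.15842081]), [np.float64(0.0014658064383186028), np.float64(0.0014658064383185907)])
sock [0.49407757 0.25604196 0.085     ]
bin top corners [(array([ 0.50926368, -0.06399595,  0.24948319]), [np.float64(0.08313550002449593), np.float64(0.08313550002449589)]), (array([ 0.76431419, -0.07023032,  0.33662845]), [np.float64(0.07714345390571996), np.float64(0.07714345390572007)])]
```

View pics/m1.png

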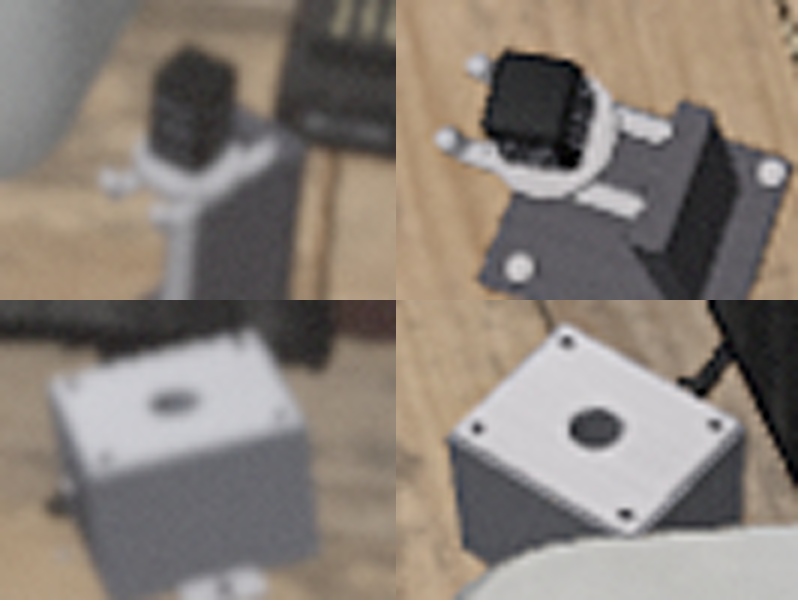

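The mosaic sharpens these: grip top face centre at side (253,294) and scene (382,229.5), and socket mouth at side (305,109) and scene (224,181.6). The prongs run roughly parallel to the grip's sides.

```bash
python3 - <<'E'
from h import *
np.set_printoptions(precision=4,suppress=True)
s,d=camera_model("scene"),camera_model("side")
S=lambda u,v,ox,oy:((u+.5)/6-.5+ox,(v+.5)/6-.5+oy)
print("griptop",tri([(s,S(193,58,350,220)),(d,S(139,85,230,280))]), atz(d,S(139,85,230,280),.179),atz(s,S(193,58,350,220),.179))
c=[atz(d,S(u-396,v,230,280),.179)[:2] for u,v in((507,50),(587,66),(566,130),(484,116))]
print("corners",c); 
for i in range(4):
    e=c[(i+1)%4]-c[i]; print(np.degrees(np.arctan2(e[1],e[0]))%90,np.linalg.norm(e))
p=[atz(d,S(u-396,v,230,280),.125)[:2] for u,v in((450,140),(640,207),(480,65),(668,130))]
for i in(0,2): e=p[i+1]-p[i];print("prong",np.degrees(np.arctan2(e[1],e[0])),p[i],p[i+1])
print("sock",tri([(s,S(175,102,195,165)),(d,S(200,128,272,88))]),atz(s,S(175,102,195,165),.085),atz(d,S(200,128,272,88),.085))
q=[atz(d,S(u-396,v-300,272,88),.085)[:2] for u,v in((565,325),(745,430),(633,533),(450,435))]
print("boxtop",q)
for bot,top in(((277,235),(276,160)),((350,246),(352,188))):
    B=atz(s,bot,0)
    z=min(np.arange(.1,.5,.002),key=lambda z:abs(proj(s,B+[0,0,z])[1]-top[1])); print("bin",B,z,proj(d,B+[0,0,z]),proj(d,B))
for z in(.22,.25,.28): print(z,*[atz(d,u,z)[:2] for u in((281,215),(290,130),(420,125),(437,225),(295,240))])
E
```

```text
griptop (array([ 0.527 , -0.2919,  0.1815]), [np.float64(0.0005621359566320001), np.float64(0.0005621359566319819)]) [ 0.5262 -0.2909  0.179 ] [ 0.5296 -0.2909  0.179 ]
corners [array([ 0.5142, -0.2821]), array([ 0.5405, -0.2816]), array([ 0.5399, -0.3022]), array([ 0.5135, -0.3036])]
1.182184067698244 0.02629382376560174
88.20918408772604 0.02069280217057038
2.9074389967324237 0.02638453189964392
88.10935808247444 0.02149020451811807
prong -6.20381349224151 [ 0.4914 -0.3032] [ 0.5597 -0.3106]
prong -6.188243470598308 [ 0.4934 -0.2769] [ 0.5619 -0.2843]
sock (array([0.493 , 0.2597, 0.0847]), [np.float64(0.00037485397440064033), np.float64(0.0003748539744006665)]) [0.4926 0.2587 0.085 ] [0.4929 0.2599 0.085 ]
boxtop [array([0.4631, 0.3205]), array([0.5615, 0.2735]), array([0.524 , 0.2022]), array([0.427 , 0.2412])]
bin [0.4912 0.0372 0.    ] 0.2540000000000001 [277.2276 131.3614] [286.5418 190.7993]
bin [ 0.5925 -0.1505 -0.    ] 0.2000000000000001 [303.7384 229.5823] [306.7919 262.6357]
0.22 [ 0.5439 -0.1379] [0.5077 0.073 ] [0.7929 0.1498] [ 0.8469 -0.094 ] [ 0.584  -0.1837]
0.25 [ 0.5505 -0.1516] [0.5159 0.0497] [0.7882 0.123 ] [ 0.8397 -0.1097] [ 0.5888 -0.1953]
0.28 [ 0.557  -0.1654] [0.5241 0.0264] [0.7834 0.0962] [ 0.8325 -0.1254] [ 0.5935 -0.207 ]
```

Request:
jog_arm --rows '[[[0, 0, -0.02, -0.14], [0, 0, -0.02, -0.14], [0.024, 0.0465, -0.01, 0], [0.024, 0.0465, -0.01, 0], [0.024, 0.0465, -0.01, 0], [0.024, 0.0465, -0.01, 0], [0.024, 0.0465, -0.01, 0], [0.024, 0.0465, -0.01, 0], [0.026, 0.0465, 0, 0], [0.006, 0.05, 0, 0], [0.006, 0.05, 0, 0], [0.006, 0.05, 0, 0], [0.006, 0.05, 0, 0], [0.006, 0.05, 0, 0], [0.006, 0.05, 0, 0], [0.006, 0.05, 0, 0], [0.006, 0.05, 0, 0]]]' --claw 0.75

```text
time_s: 2.22
tcp_pos: [0.3808, -0.1527, 0.3921]
ee_rot: [[0.998, -0.068, 0.0], [-0.068, -0.998, 0.0], [0.0, -0.0, -1.0]]
wrist_force: [1.3, 0.1, 0.0]
gripper_width: 0.749
gripper_force: 0.0
```

Request:
jog_arm --rows '[[[0.03, 0.032, 0.01, 0], [0.03, 0.032, 0.02, 0], [0.03, 0.032, 0.02, 0], [0.03, 0.032, 0.01, 0], [0, 0, 0, 0], [0, 0, 0, 0]]]'

```text
time_s: 2.98
tcp_pos: [0.492, -0.2867, 0.3318]
ee_rot: [[0.998, -0.068, -0.001], [-0.068, -0.998, 0.001], [-0.001, -0.0, -1.0]]
wrist_force: [-0.4, 0.2, 0.3]
gripper_width: 0.748
gripper_force: 0.0
```

```bash
python3 - <<'E'
from h import *
import json
s=sense();c=camera_model("wrist");im=capture("wrist")
json.dump({k:(v.tolist() if hasattr(v,'tolist') else v) for k,v in c.items()},open("w1.json","w"))
print(s["time_s"],s["tcp_pos"],s["ee_rot"][:,0],c)
cv2.imwrite("pics/w1.png",im[:,:,::-1])
print(proj(c,[.527,-.291,.179]))
E
```

```text
2.975 [ 0.49199405 -0.28667023  0.33184354] [ 0.99768357 -0.06801477 -0.00121716] {'fovy': 65.7042680383936, 'cx': 320.51414834657805, 'cy': 198.92953970079853, 'eye': array([ 0.56814799, -0.29148682,  0.42416777]), 'rotation': array([[-0.06777446, -0.95776866, -0.2794384 ],
       [-0.99770014,  0.0647747 ,  0.01996651],
       [-0.00102276,  0.28014895, -0.959956  ]])}
[323.71829988 162.24152838]
```

View pics/w1.png

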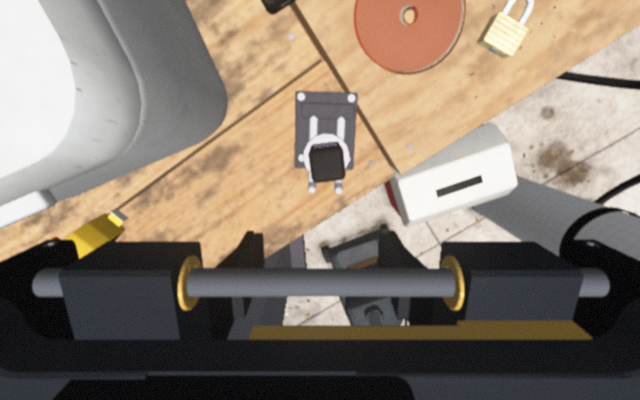

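The wrist view shows the key grip's dark top at about (326,160), above the hook with its prongs running down-image. The bin is well to the left. I'll enlarge this area for the exact yaw.

```bash
python3 - <<'E'
from h import *
a=cv2.imread("pics/w1.png")
cv2.imwrite("pics/w1c.png",crop(a,286,85,80,120,5))
E
```

```text
(no output)
```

View pics/w1c.png

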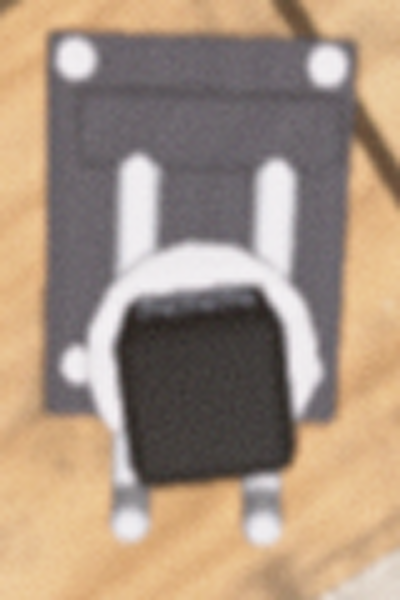

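The enlargement shows the grip's top face with corners near (118,328), (278,312), (298,466) and (140,484) in crop pixels, so it is turned a few degrees from the prongs.

```bash
python3 - <<'E'
from h import *
import json
np.set_printoptions(precision=4,suppress=True)
c=json.load(open("w1.json"));c={k:np.array(v) for k,v in c.items()}
f=lambda u,v:((u+.5)/5-.5+286,(v+.5)/5-.5+85)
q=np.array([atz(c,f(*p),.179)[:2] for p in((118,328),(278,312),(298,466),(140,484))])
print(q,q.mean(0))
for i in range(4):
    e=q[(i+1)%4]-q[i];print(np.degrees(np.arctan2(e[1],e[0])),np.linalg.norm(e))
P=[[atz(c,f(*p),.125)[:2] for p in pp] for pp in(((138,170),(128,490)),((276,170),(264,490)))]
for a,b in P: e=a-b;print("prong",np.degrees(np.arctan2(e[1],e[0])))
print("collar xy", atz(c,f(205,335),.133), "edges",atz(c,f(88,340),.133),atz(c,f(322,350),.133),atz(c,f(195,240),.133))
E
```

```text
[[ 0.5373 -0.2802]
 [ 0.5381 -0.3055]
 [ 0.5132 -0.3075]
 [ 0.5119 -0.2818]] [ 0.5251 -0.2937]
-88.19687375099028 0.02530578984784876
-175.38491832823362 0.025002744338657273
92.78125138798936 0.0257398920344077
3.5977929667449255 0.025424507661573607
prong -6.113051348849623
prong -5.053282999425527
collar xy [ 0.5291 -0.2943  0.133 ] edges [ 0.5297 -0.2723  0.133 ] [ 0.5248 -0.316   0.133 ] [ 0.5467 -0.2935  0.133 ]
```

Request:
jog_arm --rows '[[[0, 0, 0, -0.124], [0.0341, 0.0077, 0, 0], [0, 0, 0.025, 0], [0, 0, 0.025, 0], [0, 0, 0.025, 0], [0, 0, 0.015, 0], [0, 0, 0.01, 0], [0, 0, 0, 0], [0, 0, 0, 0]]]'

```text
time_s: 4.15
tcp_pos: [0.5273, -0.2928, 0.2333]
ee_rot: [[0.998, 0.056, 0.002], [0.056, -0.998, -0.001], [0.002, 0.001, -1.0]]
wrist_force: [0.2, -0.2, 0.7]
gripper_width: 0.751
gripper_force: 0.0
```

```bash
python3 - <<'E'
from h import *
s=sense();print(s["tcp_pos"],s["ee_rot"],s["wrist_force"]);cv2.imwrite("pics/w2.png",capture("wrist")[:,:,::-1])
E
```

```text
[ 0.52733587 -0.29278309  0.23328164] [[ 9.98403387e-01  5.64575070e-02  1.79627019e-03]
 [ 5.64589917e-02 -9.98404609e-01 -7.86834281e-04]
 [ 1.74898173e-03  8.86993614e-04 -9.99998077e-01]] [ 0.20010122 -0.16413757  0.7357815 ]
```

View pics/w2.png

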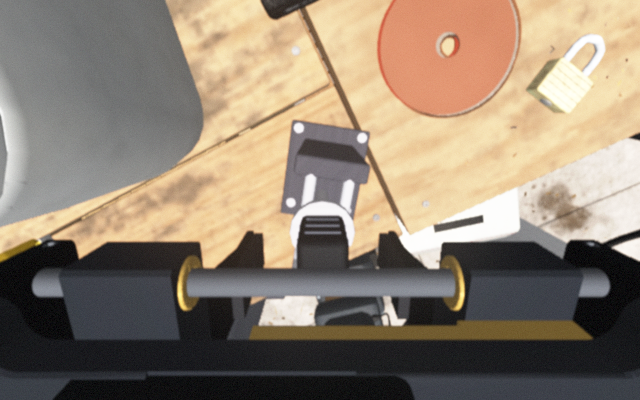

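The fingers straddle the grip symmetrically, with the grip at column 324 between fingers at about 245 and 395. The bin is clear of the gripper. Descend and close.

Request:
jog_arm --rows '[[[0, 0, 0.012, 0], [0, 0, 0.012, 0], [0, 0, 0.005, 0], [0, 0, 0, 0], [0, 0, 0, 0]]]'

```text
time_s: 4.82
tcp_pos: [0.5271, -0.2927, 0.2035]
ee_rot: [[0.998, 0.056, 0.0], [0.056, -0.998, -0.0], [0.0, 0.0, -1.0]]
wrist_force: [-0.1, -1.0, 0.4]
gripper_width: 0.751
gripper_force: 0.0
```

Request:
jog_arm --rows '[[[0, 0, 0, 0], [0, 0, 0, 0], [0, 0, 0, 0], [0, 0, 0, 0], [0, 0, 0, 0], [0, 0, 0, 0]]]' --claw 0

```text
time_s: 5.58
tcp_pos: [0.5269, -0.2927, 0.2033]
ee_rot: [[0.998, 0.056, 0.0], [0.056, -0.998, -0.0], [0.0, 0.0, -1.0]]
wrist_force: [0.1, -0.2, 0.9]
gripper_width: 0.315
gripper_force: 30.0
```

The grip is on the key at 27.4 mm and 30 N. Now lift.

Request:
jog_arm --rows '[[[0, 0, -0.01, 0], [0, 0, -0.02, 0], [0, 0, -0.03, 0], [0, 0, -0.03, 0], [0, 0, -0.03, 0], [0, 0, -0.03, 0], [0, 0, -0.01, 0], [-0.02, -0.022, 0, 0], [-0.035, -0.038, 0, 0], [-0.035, -0.038, 0, 0], [-0.035, -0.038, 0, 0], [-0.014, -0.025, 0, 0], [0, -0.04, 0, 0], [0, -0.04, 0, 0]]]'

```text
time_s: 7.32
tcp_pos: [0.3735, -0.0589, 0.3627]
ee_rot: [[0.998, 0.055, -0.001], [0.055, -0.998, 0.0], [-0.001, -0.0, -1.0]]
wrist_force: [0.2, 0.3, -1.6]
gripper_width: 0.318
gripper_force: 30.0
```

Request:
jog_arm --rows '[[[0.003, -0.04, 0, 0], [0.003, -0.04, 0, 0], [0.003, -0.04, 0, 0], [0.003, -0.04, 0, 0], [0.003, -0.04, 0, 0], [0.003, -0.035, 0, 0], [0.015, -0.025, 0, 0], [0.02, -0.01, 0, 0], [0.02, -0.01, 0, 0], [0.01, -0.005, 0, 0], [0, 0, 0, 0], [0, 0, 0, 0]]]'

```text
time_s: 8.82
tcp_pos: [0.4408, 0.2289, 0.3631]
ee_rot: [[0.998, 0.056, -0.001], [0.056, -0.998, -0.0], [-0.001, 0.0, -1.0]]
wrist_force: [-0.5, 0.2, -0.7]
gripper_width: 0.316
gripper_force: 30.0
```

```bash
python3 - <<'E'
from h import *
import json
s=sense();c=camera_model("wrist");im=capture("wrist")
json.dump({k:(v.tolist() if hasattr(v,'tolist') else v) for k,v in c.items()},open("w3.json","w"))
print(s["time_s"],s["tcp_pos"],s["ee_rot"],s["wrist_force"],s["gripper_width"],s["gripper_force"])
print(proj(c,[.493,.2595,.085]))
g=capture("side")
cv2.imwrite("pics/w3.png",im[:,:,::-1]);cv2.imwrite("pics/s3.png",g[:,:,::-1])
cv2.imwrite("pics/m3.png",np.vstack([im[:300,:,::-1],crop(g,200,20,213,100,3)[:300,:640,::-1].copy() if 1 else 0])[:600])
E
```

```text
8.825 [0.44082545 0.22887826 0.363141  ] [[ 9.98433518e-01  5.59472917e-02 -6.40722184e-04]
 [ 5.59471228e-02 -9.98433694e-01 -2.78549449e-04]
 [-6.55302704e-04  2.42266543e-04 -9.99999756e-01]] [-0.52806357  0.24619005 -0.66631739] 0.3163119485053742 29.99890722334385
[297.38277905 128.80244136]Traceback (most recent call last):
  File "<stdin>", line 9, in <module>
    return _nx.concatenate(arrs, 0, dtype=dtype, casting=casting)
           ~~~~~~~~~~~~~~~^^^^^^^^^^^^^^^^^^^^^^^^^^^^^^^^^^^^^^^
ValueError: all the input array dimensions except for the concatenation axis must match exactly, but along dimension 1, the array at index 0 has size 640 and the array at index 1 has size 639
```

View pics/w3.png

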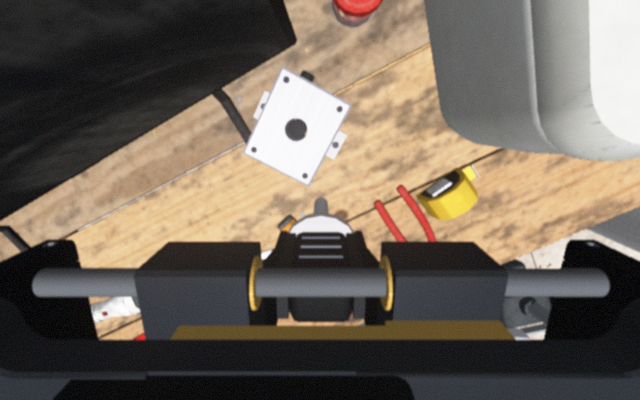

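The socket mouth is at (296.5,129), within a pixel of the prediction (297.4,128.8). The key hangs upright in the grip. Before lowering, I'll check clearance to the monitor behind the box.

```bash
python3 - <<'E'
from h import *
import json
np.set_printoptions(precision=3,suppress=True)
c={k:np.array(v) for k,v in json.load(open("w3.json")).items()}
s,d=camera_model("scene"),camera_model("side")
print("sock",atz(c,(296.5,129),.085))
print("mon br",tri([(s,(247,173)),(c,(295,45))]),"top r",tri([(s,(242,63)),(d,(352,22))]))
for z in(0.03,.06,.1,.2): print(z,atz(s,(247,173),z),atz(s,(65,152),z),atz(c,(295,45),z),atz(c,(2,225),z))
print("j",sense()["joints"])
E
```

```text
sock [0.493 0.261 0.085]
mon br (array([0.587, 0.266, 0.064]), [np.float64(0.0020744202279151806), np.float64(0.0020744202279151785)]) top r (array([0.605, 0.241, 0.41 ]), [np.float64(0.018580102701508696), np.float64(0.018580102701508682)])
0.03 [0.622 0.305 0.03 ] [0.295 0.879 0.03 ] [0.592 0.27  0.03 ] [0.327 0.691 0.03 ]
0.06 [0.593 0.27  0.06 ] [0.277 0.825 0.06 ] [0.586 0.267 0.06 ] [0.341 0.659 0.06 ]
0.1 [0.555 0.223 0.1  ] [0.253 0.754 0.1  ] [0.579 0.264 0.1  ] [0.358 0.616 0.1  ]
0.2 [0.461 0.105 0.2  ] [0.193 0.575 0.2  ] [0.562 0.255 0.2  ] [0.403 0.508 0.2  ]
j [ 46.203   6.742  -9.972  -0.008 -73.271  47.02 ]
```

The screen's front plane is about 83 mm from the socket axis, on the side of the wrist camera. So I'll turn the tool by -151° to keep the camera and the long side of the body clear of it.

Request:
jog_arm --rows '[[[0, 0, 0, 0.176], [0, 0, 0, 0.176], [0, 0, 0, 0.176], [0, 0, 0, 0.176], [0, 0, 0, 0.176], [0, 0, 0, 0.176], [0, 0, 0, 0.176], [0, 0, 0, 0.176], [0, 0, 0, 0.176], [0, 0, 0, 0.176], [0, 0, 0, 0.176], [0, 0, 0, 0.176], [0, 0, 0, 0.176], [0, 0, 0, 0.176], [0, 0, 0, 0.176], [0, 0, 0, 0], [0, 0, 0, 0]]]'

```text
time_s: 11.05
tcp_pos: [0.4412, 0.2292, 0.3635]
ee_rot: [[-0.847, -0.531, 0.0], [-0.531, 0.847, 0.0], [-0.0, 0.0, -1.0]]
wrist_force: [0.7, 0.1, -1.6]
gripper_width: 0.318
gripper_force: 30.0
```

```bash
python3 - <<'E'
from h import *
np.set_printoptions(precision=4,suppress=True)
s=sense();R=s["ee_rot"];p=s["tcp_pos"];print(s["time_s"],p,s["joints"],s["wrist_force"],s["gripper_width"],R[:,2])
print("to go (tool axes):",R.T@(np.array([.493,.2602,p[2]])-p))
E
```

```text
11.05 [0.4412 0.2292 0.3635] [  46.2021    6.7844   -9.9287   -0.0002  -73.2651 -104.0954] [ 0.7058  0.1247 -1.6141] 0.3184080960560923 [ 0.0003  0.0003 -1.    ]
to go (tool axes): [-0.0603 -0.0013  0.    ]
```

Request:
jog_arm --rows '[[[-0.015, 0, 0, 0], [-0.025, -0.001, 0, 0], [-0.02, 0, 0, 0], [0, 0, 0.03, 0], [0, 0, 0.03, 0], [0, 0, 0.02, 0], [0, 0, 0.01, 0], [0, 0, 0, 0], [0, 0, 0, 0]]]'

```text
time_s: 12.18
tcp_pos: [0.4935, 0.2607, 0.2742]
ee_rot: [[-0.848, -0.53, 0.002], [-0.53, 0.848, 0.001], [-0.002, 0.0, -1.0]]
wrist_force: [0.1, -0.1, -0.8]
gripper_width: 0.323
gripper_force: 30.0
```

```bash
python3 - <<'E'
from h import *
np.set_printoptions(precision=4,suppress=True)
s=sense();R=s["ee_rot"];p=s["tcp_pos"];print(s["time_s"],p,s["wrist_force"],s["gripper_width"],R[:,2])
w,g,a=[capture(n)[:,:,::-1] for n in("wrist","side","scene")]
for n in("scene","side"): print(n,proj(camera_model(n),[.493,.2602,.085]),proj(camera_model(n),p-[0,0,.1683]))
cv2.imwrite("pics/m4.png",np.vstack([np.hstack([crop(g,255,45,100,75,4),crop(a,175,120,100,75,4)]),crop(w,0,100,640,300,1.25)[:300,:800]]))
E
```

```text
12.175 [0.4935 0.2607 0.2742] [ 0.0613 -0.0839 -0.7621] 0.32251502352323963 [ 0.0017  0.0011 -1.    ]
scene [223.5438 181.3371] [222.7401 175.444 ]
side [304.9701 108.8395] [304.9114 103.4852]
```

View pics/m4.png

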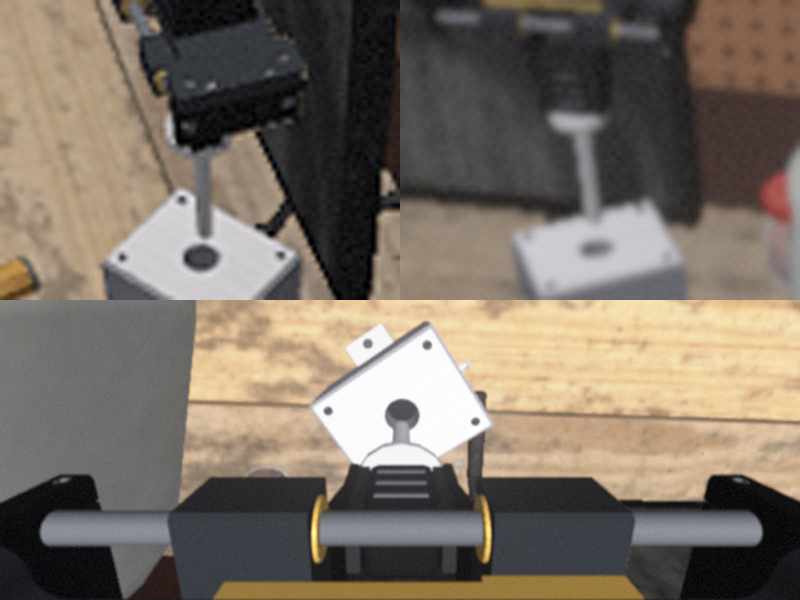

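The stem hangs above the mouth, with its end at side (306,104) and scene (223.5,175.3) and the mouth just below. I'll compute the small offset.

```bash
python3 - <<'E'
from h import *
np.set_printoptions(precision=4,suppress=True)
s,d=camera_model("scene"),camera_model("side")
S=lambda u,v,ox,oy:((u+.5)/4-.5+ox,(v+.5)/4-.5+oy)
# visible stem end (lower rim middle is ~ tip centre) and its socket in the same crops
T=[(s,S(194,221,175,120)),(d,S(205,234,255,45))];M=[(s,S(196,248,175,120)),(d,S(201,257,255,45))]
t=tri(T);m=tri(M);print(t,m)
R=sense()["ee_rot"];e=m[0]-t[0];e[2]=0;print(e,R.T@e)
for n in((s,194,221),): print(proj(s,[.4935,.2607,.2742-.074]),proj(d,[.4935,.2607,.2742-.074]))
E
```

```text
(array([0.4959, 0.262 , 0.1063]), [np.float64(0.000173884275033118), np.float64(0.0001738842750331157)]) (array([0.4928, 0.26  , 0.0845]), [np.float64(0.0003544972137316948), np.float64(0.0003544972137316943)])
[-0.0032 -0.002   0.    ] [ 0.0037  0.     -0.    ]
[218.9152 148.2812] [303.6307  77.3272]
```

Request:
jog_arm --rows '[[[0.0035, 0, 0, 0], [0, 0, 0.015, 0], [0, 0, 0.015, 0], [0, 0, 0.01, 0], [0, 0, 0, 0], [0, 0, 0, 0]]]'

```text
time_s: 13.08
tcp_pos: [0.4902, 0.2586, 0.2334]
ee_rot: [[-0.848, -0.529, 0.001], [-0.529, 0.848, 0.0], [-0.001, -0.0, -1.0]]
wrist_force: [-0.2, -0.4, -0.7]
gripper_width: 0.319
gripper_force: 30.0
```

Request:
jog_arm --rows '[[[0, 0, 0.005, 0], [0, 0, 0.005, 0], [0, 0, 0.005, 0], [0, 0, 0.004, 0], [0, 0, 0.004, 0], [0, 0, 0, 0], [0, 0, 0, 0]]]'

```text
time_s: 13.95
tcp_pos: [0.4903, 0.2588, 0.2117]
ee_rot: [[-0.848, -0.53, 0.002], [-0.53, 0.848, 0.001], [-0.002, -0.0, -1.0]]
wrist_force: [-1.0, 0.6, 3.7]
gripper_width: 0.32
gripper_force: 30.0
```

Request:
jog_arm --rows '[[[0, 0, 0.004, 0], [0, 0, 0.004, 0], [0, 0, 0.004, 0], [0, 0, 0.003, 0], [0, 0, 0, 0], [0, 0, 0, 0]]]'

```text
time_s: 14.7
tcp_pos: [0.4904, 0.2589, 0.1976]
ee_rot: [[-0.848, -0.53, 0.002], [-0.53, 0.848, 0.001], [-0.003, -0.0, -1.0]]
wrist_force: [-2.1, -0.1, 9.2]
gripper_width: 0.32
gripper_force: 30.0
```

Request:
jog_arm --rows '[[[0, 0, 0.002, 0], [0, 0, 0.002, 0], [0, 0, 0, 0], [0, 0, 0, 0]]]'

```text
time_s: 15.2
tcp_pos: [0.4904, 0.2589, 0.1941]
ee_rot: [[-0.848, -0.53, 0.003], [-0.53, 0.848, 0.001], [-0.003, -0.0, -1.0]]
wrist_force: [-3.7, -0.8, 11.9]
gripper_width: 0.321
gripper_force: 30.0
```

Request:
jog_arm --rows '[[[0, 0, 0.002, 0], [0, 0, 0, 0], [0, 0, 0, 0]]]'

```text
time_s: 15.58
tcp_pos: [0.4909, 0.2593, 0.1939]
ee_rot: [[-0.847, -0.531, 0.005], [-0.531, 0.847, 0.002], [-0.005, -0.001, -1.0]]
wrist_force: [-5.2, -1.1, 19.3]
gripper_width: 0.32
gripper_force: 32.5
```

```bash
python3 - <<'E'
from h import *
np.set_printoptions(precision=4,suppress=True)
s=sense();print(s["time_s"],s["tcp_pos"],s["wrist_force"],s["moment"])
w,g,a=[capture(n)[:,:,::-1] for n in("wrist","side","scene")]
cv2.imwrite("pics/m5.png",np.vstack([np.hstack([crop(g,255,45,100,75,4),crop(a,175,145,100,75,4)]),crop(w,0,100,640,300,1.25)[:300,:800]]))
E
```

```text
15.575 [0.4909 0.2593 0.1939] [-5.2276 -1.0616 19.3047] [-0.326   1.9014 -0.0074]
```

View pics/m5.png

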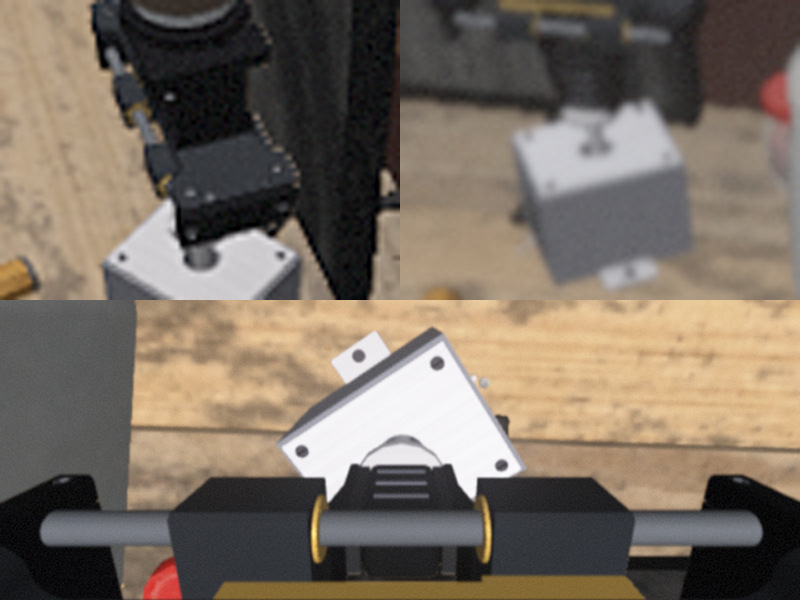

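The stem is in the socket with the collar about 16 mm above the mouth. The TCP stopped at 0.194 m as the force jumped to 19 N, which matches the plunger's end stop beyond the third click. The key is still gripped, so I'm handing in.

```bash
python3 -c "
from station import *
print(finish_job())"
```

```text
the job is handed in; nothing more can be done
None
```

I lifted the run key off the hook, put its stem in the socket, and handed in at 15.7 s, still gripping the key and holding the plunger at about 19 N; tool height and force put it at its end stop, past the third click, though I didn't read the box's pointer.

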